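# Set the preliminary load on a bench hardness tester

## Task

Set the preliminary load on the bolt standing in the bench hardness tester: turn the large black coarse wheel clockwise until the ball presses on the bolt and the dial pointer stands in the green band, leaving the fine knob alone, then go on with the small silver fine knob alone, clockwise, to bring the pointer onto the red line (20 N), and let go of it there. The pointer must never run past the orange line, the bolt must stay standing where it is, and the jar, the tin and the spanner must not be disturbed.

Things in the scene. Friction and masses are not known exactly. Their poses are not given: they have to be found in the camera images.
- tester: Grey cast C-frame bench hardness tester, fixed to the bench. Origin on the bench top straight below the spindle axis; z up. Base plate 130 mm (x) by 250 mm (y, from -80 to +170 mm), 26 mm high; column 60 by 62 mm centred at y = +128 mm; top arm 60 mm wide, its upper face 182 mm above the bench. On the upper face: the coaxial feed knobs on the spindle axis (x = y = 0) and, centred at y = +118 mm, the round load dial, 66 mm across, face up, its cover 200.5 mm above the bench.
- coarse_grip (a point): Centre of the coarse wheel, on the vertical spindle axis at mid thickness: a round black ribbed wheel 56 mm in diameter and 22 mm thick (194 to 216 mm above the bench). 12 mm of free height lies below its rim, above the arm's upper face. Grip it across its diameter; a grip of 40 N turns it without slipping. It sinks 0.48 mm for every rad of the fine knob.
- coarse (a joint): Angle of the coarse wheel (rad), growing clockwise seen from above. Clockwise lowers the spindle, 14 mm a turn (2.23 mm/rad); the wheel stays where it is left (friction 0.09 N m). Once the ball is on the bolt, a further 1 rad adds about 16 N. It turns on its own, without the fine knob.
- fine_grip (a point): Centre of the fine knob, on the same axis: a round silver ribbed knob 26 mm in diameter and 25 mm tall (221 to 246 mm above the bench), standing 5 mm clear above the coarse wheel on a thin neck. Grip it across its diameter without touching the wheel below; a grip of 30 N turns it without slipping.
- fine (a joint): Angle of the fine knob (rad), growing clockwise seen from above. Clockwise lowers the spindle, 3 mm a turn (0.48 mm/rad), about 3.8 N per rad once the ball is on the bolt; travel from -3 to +9 rad; it stays where it is left (friction 0.03 N m).
- fine_mark (a point): Outer end of the dark index line on the fine knob's top face, 12 mm off the axis; it turns with the knob.
- needle (a joint): Black pointer of the load dial (rad), 0 with no load, growing clockwise seen from above by 0.1309 rad (7.5 degrees) per newton of load on the ball; the dial runs from 0 to 40 N with a tick every 2 N. Green band: 4 to 14 N (0.524 to 1.833 rad). Red set line: 20 N (2.618 rad), which points along the tester's +x; zero lies 150 degrees anticlockwise of it. Orange limit line: 24 N (3.142 rad).
- ball_tip (a point): Lowest point of the steel ball (6 mm) at the spindle's foot; it goes down as the knobs are turned clockwise. It starts some millimetres (about 1 to 6) above the bolt.
- bolt: Loose M20 hexagon bolt, 160 g, standing on its head (30 mm across flats, 12.5 mm high) on the anvil; shank 20 mm in diameter, 50 mm tall overall. Origin at the centre of its underside, z up along the shank. The anvil is a steel disc 48 mm across, its top 51 mm above the bench; it is the load pan of the dial and sinks 1 mm for every 12 N. The bolt's own weight is tared out.
- bolt_top (a point): Centre of the bolt's flat upper end, where the ball presses.
- jar: Loose clear screw jar full of screws, yellow lid, 86 mm in diameter, 132 mm tall, 750 g; origin at the centre of its underside. A bystander.
- tin: Loose open rust-brown tin of screws, 76 mm in diameter, 60 mm tall, 450 g; origin at the centre of its underside. A bystander.
- spanner: Loose steel spanner, 170 mm long, lying on the bench; origin under its middle, x along its length. A bystander.
- spindle: Steel spindle, 22 mm across, with a brass cone that carries the ball at its lower end; the part that presses on the bolt. It only slides up and down. Origin at the ball's lowest point, z up.
There are look-alikes about, which are no part of the job. What is shaped like the bolt but pink is not meant.

How it is judged:
On the way, in this order (a step that is already met when the one before it is completed fails the run):
1. the coarse wheel has brought the ball onto the bolt: the pointer stands in the green band (4 to 14 N) and the fine knob is still where it was (index mark moved less than 5 mm) (value of joint needle between 0.5236 and 1.8326 rad and contact force between spindle and bolt above 2.5 N and distance of fine_mark from where it was at the start of the episode below 0.005 m), for 0.2 s.
2. the fine knob has taken the pointer from the green band to the red line (20 N, within 1 N); the knob's index mark stands at least 12 mm from where it began, which the rise from the band takes (value of joint needle between 2.4871 and 2.7489 rad and distance of fine_mark from where it was at the start of the episode above 0.012 m), for 0.2 s.
At the end, for the whole second after the job is handed in: Knobs released and at rest; pointer on the red line (20 N within 1 N), ball pressing on the end of the standing bolt; the rise from the green band was made with the fine knob (its index mark at least 12 mm from where it began); bolt, jar, tin and spanner where they were (all of step 2 and contact force between spindle and bolt above 15 N and angle between bolt's own z axis and vertical below 0.1 rad and horizontal distance between ball_tip and bolt_top below 0.008 m and velocity of joint coarse between -0.1 and 0.1 rad/s and velocity of joint fine between -0.1 and 0.1 rad/s); the robot touches nothing.
It fails at once if the pointer runs past the orange line (24 N), or the ball strikes the bolt with over 30 N: the test is spoilt (value of joint needle above 3.1416 rad or contact force between spindle and bolt above 30 N).
It fails at once if the bolt is shifted (over 6 mm) or tipped (distance of bolt from where it was at the start of the episode above 0.006 m or angle between bolt's own z axis and vertical above 0.2 rad).
It fails at once if the jar, the tin or the spanner is moved (over 20 mm) (distance of any of jar, tin, spanner from where it was at the start of the episode above 0.02 m).
It also fails if it takes over 58 s, if anything falls off the work surface, if the arm or the gripper's body presses on something with over 40 N, if the wrist force passes 120 N, or if a joint passes its speed limit or range.

## Robot

A 6-joint arm with a two-finger parallel gripper is mounted at the origin on the work surface. World frame = base frame: x ahead of the robot, y to its left, z up, the work surface at z = 0. Lengths are in m, angles in rad, forces in N, time in s.
With the tool pointing down it reaches from about 0.375 to 0.9 m from the base axis. Payload 3.1 kg.
Tool frame: the origin (TCP) lies between the finger pads; the fingertips stand 8 mm ahead of it and the grasp point (between the pads) lies 11 mm behind it; z points along the fingers, x is the direction in which the jaws open and shut, and the axes are right-handed (so a half turn about z gives the same grasp; the last joint's range is limited). The gripper opens to 87 mm and grips with 3 to 60 N. Pads are 19 mm wide; open, the fingers measure 117 mm over their backs; the gripper's body (75 mm by 190 mm) begins 51 mm behind the grasp point.
Start: joints at [1.022, 0.527, 1.433, -0, 1.181, -0.178], TCP at [0.226, 0.583, 0.198] pointing down, gripper open.
Joint ranges: [-3.08, 3.08], [-0.75, 2.2], [0.22, 2.44], [-1.43, 4.57], [0, 2.65], [-2.85, 2.85]. Speed limits (rad/s): [2.79, 2.79, 3.14, 3.14, 3.14, 3.14].

## Interface

Orientations are given as a rotation vector (axis times angle).
In Python, from station import observe, get_image, camera_model, close_job, outline_of gives the robot as it stands. The module is installed in compiled form; this text tells all that it offers.
- The arm moves only by the tool arm_command, never from a script. Its argument "series" is a list of rows, each a list of 5 numbers: the shift along the tool's x, y, z in m, then the turn about the tool's z in rad, then the opening, from -1 (shut) to 1 (fully open), so that 0 is half open. A call has exactly 8 rows; each row shifts and turns the pose as measured when the row begins, along the tool's axes as they then stand; what a row does not reach is not made up. A row lasts 1/8 s, in which the tool goes at most 62.5 mm and 10.7 degrees, less where a joint would pass 70% of its speed; a pose out of reach is approached as far as the arm can. A call is refused whole if a number of a shift passes 0.0625 or a number of a turn 0.188, either way. A call with a gripper value outside its range is refused whole. The fingers move at their own pace and stop on an object; "grip_force" is the grip in N (left out, the last holds). Time passes only in rows, so rows that do not move let the fingers close, or fill a call up. It gives the time, the measured TCP pose, the force and the opening at its end, in the units of the state.
- observe(): the state, without advancing time (a new reading comes with each control period).
- get_image(name): name is "scene" or "top" or "wrist"; returns (picture, depth): 400x640x3 uint8, red, green, blue; 400x640 float32, m along the optical axis (not along the pixel's ray), 0 where there is no reading.
- camera_model(name): a dict with "fx", "fy", "cx", "cy" (pixels), "world_to_cam" (4x4, takes a point from world to camera coordinates); the wrist camera has in their place "mount" (4x4, takes a point from camera to tool coordinates, whose origin is the TCP and whose axes are the tool frame's). Camera axes: x right, y up, looking along -z (the intrinsics and any distortion apply to the point x, -y, -z); pixel columns grow to the right and rows downward; lengths in m; the calibration is good to about 2 mm. A picture is of the moment at which its call begins: read the wrist's pose just before it. camera_model takes no time and is no camera call.
- close_job(): hands the job in, once; it reports no verdict.
Trained networks look in the newest picture that a camera, given by its name, has taken for a name from the list of things; names that differ only in an ending like _2 or _b are one class to them, and where a whole thing is asked for, a point or a joint stands for the part that bears it (a point fixed in the world has none). Each returns a list of dicts, best first, with "p" (0 to 1); they miss things now and then, are a little off and sometimes report something else, mostly with a low value. They report only what shows in the picture. A call takes as long as a camera call. They do not tell look-alikes from the thing itself.
- outline_of(camera, label): "mask" (400x640 bool, what is visible of it) and "rect" ([centre column, centre row, width, height] in pixels, round what is visible of it).
The state is a dict: "time_s": time; "joints": joint angles; "qd": joint speeds; "effort": joint torques, N m; "ee_pos": TCP position; "eef_rot": TCP orientation; "contact_force": force on the tool from outside, world axes, zero at the start; "torque": the same for the moment, N m; "width": finger opening in m.
Only numpy, scipy, OpenCV 4.12 (cv2) and the standard library are available. Lean on these libraries where they do the work, as an engineer would, in place of code of your own. Each camera call takes 0.05 s, during which the arm holds its last target.

## Working session

There is one attempt and no reset: what is moved stays moved. The work goes in short steps, Python scripts to look and compute and a tool call to move; the robot and the scene stay as the last step left them, time stands still between calls to the robot, and variables do not carry over. Pictures are saved under pics/ and viewed, and the job is handed in when it is done.

Besides the shell and the picture viewer there is one more tool, called after "Request:" in YAML: its name, and indented under it one key for each argument. arm_command: Moves the arm, as the interface text tells. Its arguments: {"type":"object","properties":{"series":{"type":"array","items":{"type":"array","items":{"type":"number"}}},"grip_force":{"type":"number"}},"required":["series"]}

```bash
mkdir -p pics
python3 - <<'E'
from station import *
import cv2,numpy as np
s=observe();print(s)
for n in("scene","top"):
    p,d=get_image(n);cv2.imwrite(f"pics/{n}0.png",p[:,:,::-1]);np.savez(f"{n}0.npz",p=p,d=d);print(n,camera_model(n))
    for l in("tester","coarse_grip","fine_grip","bolt","jar","tin","spanner","needle"):
        print(l,[(round(r["p"],2),[round(float(x)) for x in r["rect"]]) for r in outline_of(n,l)[:3]])
print(camera_model("wrist"))
E
```

```text
{'time_s': 0.0, 'joints': array([ 1.02150658e+00,  5.28464849e-01,  1.43392469e+00, -7.65616047e-06,
        1.18133676e+00, -1.78456383e-01]), 'qd': array([ 6.47383062e-04, -2.05715885e-04,  3.33195067e-04, -2.91370796e-04,
       -1.25618513e-03,  2.39060865e-05]), 'effort': array([-1.70277446e-03, -4.40051150e+01, -1.76585644e+01,  6.30428153e-02,
        5.82443119e-02, -1.72491709e-04]), 'ee_pos': array([0.22603013, 0.58185877, 0.19656535]), 'eef_rot': array([ 2.5921715 ,  1.77333501, -0.00305274]), 'contact_force': array([-0.43818262,  0.14031757,  0.18110693]), 'torque': array([ 0.000923  ,  0.06143308, -0.01537562]), 'width': 0.08719531161702457}
scene {'fx': 425.7239233539452, 'fy': 425.7239233539452, 'cx': 325.76752919270194, 'cy': 196.83281700815093, 'world_to_cam': array([[ 0.84491299,  0.53437613, -0.02375283, -0.48946721],
       [-0.3072488 ,  0.52118889,  0.79621625,  0.07236981],
       [ 0.43785867, -0.66543542,  0.60454569, -1.33001611],
       [ 0.        ,  0.        ,  0.        ,  1.        ]])}
tester [(0.97, [323, 225, 104, 127])]
coarse_grip [(0.79, [305, 19
[... 778 characters left out ...]
 210, 15, 14])]
bolt [(0.59, [332, 148, 11, 14]), (0.53, [410, 284, 17, 12]), (0.51, [368, 212, 17, 15])]
jar [(0.72, [460, 234, 62, 45])]
tin [(0.55, [384, 137, 36, 43])]
spanner [(0.81, [341, 268, 80, 40])]
needle [(0.31, [366, 212, 13, 16])]
{'fx': 323.55679745695767, 'fy': 323.55679745695767, 'cx': 318.99272282719187, 'cy': 200.87059330628782, 'mount': array([[ 9.99999799e-01,  4.23586214e-04, -4.72315761e-04,
        -5.29816288e-04],
       [ 2.82119672e-04, -9.63705592e-01, -2.66967138e-01,
        -7.40577131e-02],
       [-5.68256939e-04,  2.66966951e-01, -9.63705517e-01,
        -1.86654658e-01],
       [ 0.00000000e+00,  0.00000000e+00,  0.00000000e+00,
         1.00000000e+00]])}
```

Run:
```python
import cv2,numpy as np
a=cv2.imread("pics/scene0.png");b=cv2.imread("pics/top0.png")
cv2.imwrite("pics/s1.png",cv2.resize(a[140:340,190:430],None,fx=3,fy=3,interpolation=2)[:600,:800])
cv2.imwrite("pics/t1.png",cv2.resize(b[110:310,260:500],None,fx=3,fy=3,interpolation=2))
```

```text
(no output)
```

View pics/s1.png

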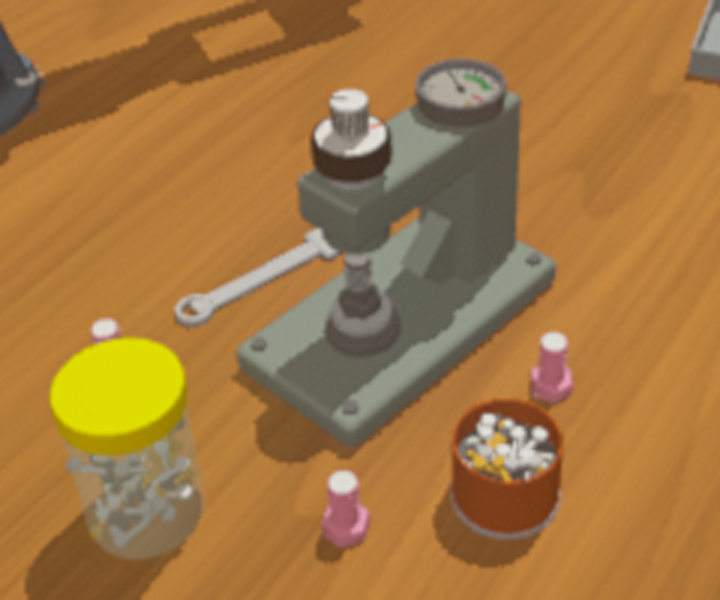

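View pics/t1.png

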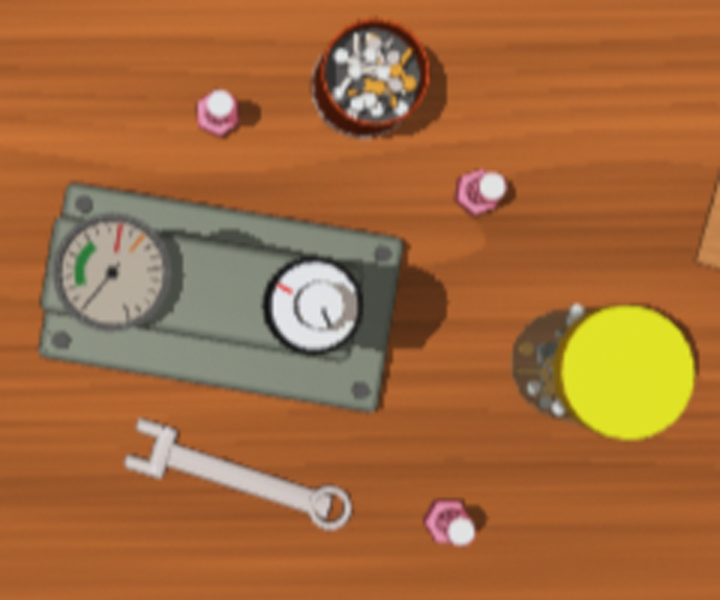

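View pics/scene0.png

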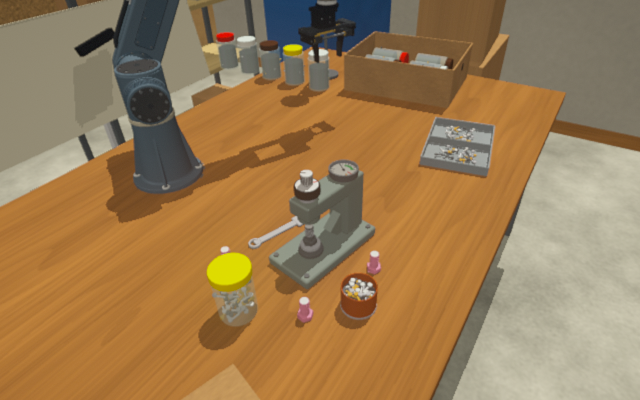

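Look-alikes: three pink bolts (scene px 373,262; 306,308; 225,250). The real bolt is the grey one on the anvil (310,235). The coarse wheel (305,190) and fine knob (307,179) share the tester's axis, and they're the only ones. Next I'll locate the axis.

```bash
cat > h.py <<'E'
import numpy as np,cv2
from station import *
def ray(n,u,v,cm=None):
    c=camera_model(n);W=c["world_to_cam"];R=W[:3,:3];t=W[:3,3]
    o=-R.T@t; d=R.T@np.array([(u-c["cx"])/c["fx"],-(v-c["cy"])/c["fy"],-1.0]);return o,d
def atz(n,u,v,z):
    o,d=ray(n,u,v);return o+d*(z-o[2])/d[2]
def cloud(n,d):
    c=camera_model(n);W=c["world_to_cam"];R=W[:3,:3];t=W[:3,3]
    v,u=np.mgrid[:400,:640]
    P=np.stack([(u-c["cx"])/c["fx"]*d,-(v-c["cy"])/c["fy"]*d,-d],-1)
    return (P-t)@R
def meas_pose():
    s=observe();T=np.eye(4);T[:3,:3]=cv2.Rodrigues(np.array(s["eef_rot"]))[0];T[:3,3]=s["ee_pos"];return s,T
E
python3 - <<'E'
from h import *
for n in("top","scene"):
    z=np.load(n+"0.npz");P=cloud(n,z["d"])
    ok=z["d"]>0
    near=ok&(np.hypot(P[...,0]-.57,P[...,1]+.1)<.25)
    for lo,hi,l in((.236,.256,"fine"),(.208,.222,"coarse"),(.193,.207,"dial"),(.176,.189,"arm"),(.02,.032,"base")):
        m=near&(P[...,2]>lo)&(P[...,2]<hi)
        n_,lab,st,ce=cv2.connectedComponentsWithStats(m.astype(np.uint8))
        for i in range(1,n_):
            if st[i,4]>15:
                q=P[lab==i];print(n,l,st[i,:],q.mean(0).round(4),q[:,:2].min(0).round(4),q[:,:2].max(0).round(4))
                if l in("base","arm"): print(cv2.minAreaRect((q[:,:2]*1000).astype(np.float32)))
    if n=="top":
        for u,v,zz in((366.5,211.3,.246),(364.3,211.7,.216),(297.3,200.6,.2005)): print(atz(n,u,v,zz))
    else: print(atz(n,306.5,172.5,.246), atz(n,343.5,170,.2005))
E
```

```text
top fine [358 203  17  16 202] [ 0.5871 -0.0748  0.2451] [ 0.5755 -0.0878] [ 0.6003 -0.0622]
top coarse [348 195  33  33 627] [ 0.587  -0.0738  0.216 ] [ 0.5597 -0.1025] [ 0.6149 -0.0474]
top dial [ 278  181   39   39 1216] [0.608  0.0407 0.1992] [0.5746 0.0069] [0.6415 0.0737]
top arm [273 182  14  33 148] [0.6129 0.0751 0.1802] [0.5837 0.0607] [0.6415 0.0847]
((613.5341796875, 73.0969467163086), (17.471342086791992, 58.710784912109375), 82.193359375)
top arm [ 305  186   56   42 1239] [ 0.5962 -0.0225  0.1811] [ 0.5588 -0.0723] [0.6337 0.0271]
((595.83544921875, -27.316566467285156), (100.16545867919922, 59.741455078125), 79.88268280029297)
top arm [373 197   8   9  29] [ 0.6071 -0.1041  0.1802] [ 0.598  -0.1086] [ 0.6125 -0.0959]
((607.3927612304688, -104.87440490722656), (19.296009063720703, 7.417089939117432), 39.09564971923828)
top arm [363 222  15   8  44] [ 0.5589 -0.0932  0.1799] [ 0.5549 -0.1027] [ 0.5674 -0.0771]
((557.4697265625, -91.82318878173828), (10.168522834777832, 27.729217529296875), 22.152751922607422)
top base [365 133  12  20  25] [ 0.7352 -0.1095  0.0257] [ 0.
[... 1559 characters left out ...]
5, 9.306706428527832), 6.312821388244629)
scene base [217 298  40  24 151] [ 0.5648 -0.305   0.0262] [ 0.5185 -0.3269] [ 0.5823 -0.2566]
((558.5787353515625, -299.8768310546875), (81.13737487792969, 37.5037727355957), 50.95561981201172)
scene base [341 299  36  15 128] [ 0.7632 -0.1662  0.0261] [ 0.7227 -0.1787] [ 0.7867 -0.1258]
((761.8395385742188, -159.0814666748047), (73.25264739990234, 31.366830825805664), 33.595184326171875)
scene base [300 306  10   8  32] [ 0.6731 -0.2276  0.0266] [ 0.6632 -0.2322] [ 0.6793 -0.2164]
((673.095703125, -226.51654052734375), (19.39550018310547, 8.864900588989258), 47.05658721923828)
[ 0.5856775  -0.07332852  0.246     ] [0.61211203 0.03204197 0.2005    ]
```

Request:
arm_command:
  series:
    - [0, 0, -0.035, -0.188, 1]
    - [0, 0, -0.035, -0.188, 1]
    - [0, 0, -0.035, -0.188, 1]
    - [-0.059, 0.018, 0, 0, 1]
    - [-0.059, 0.018, 0, 0, 1]
    - [-0.059, 0.018, 0, 0, 1]
    - [-0.059, 0.018, 0, 0, 1]
    - [-0.059, 0.018, 0, 0, 1]
  grip_force: 40

```text
time_s: 1.9
ee_pos: [0.3759, 0.3099, 0.3064]
eef_rot: [1.976, 2.439, 0.009]
contact_force: [0.7, -0.0, 0.7]
width: 0.087
```

```bash
cat >> h.py <<'E'
AX=np.array([.587,-.075]); 
def rel(tx,ty,tz,yaw=None):
    s,T=meas_pose();d=T[:3,:3].T@(np.array([tx,ty,tz])-T[:3,3])
    psi=np.arctan2(T[1,0],T[0,0]);print("t",s["time_s"],"pos",T[:3,3].round(4),"zaxis",T[:3,2].round(3),"psi",psi.round(3),"j6",s["joints"][5].round(3),"tool delta",d.round(4),"F",s["contact_force"].round(1),"w",s["width"])
E
python3 -c "
from h import *
rel(*AX,.30)"
```

```text
t 1.9 pos [0.3759 0.3099 0.3064] zaxis [ 0.005  0.003 -1.   ] psi 1.78 j6 -1.32 tool delta [-0.4203  0.1267  0.0064] F [ 0.7 -0.   0.7] w 0.08696686677348117
```

Request:
arm_command:
  series:
    - [-0.0595, 0.018, 0, 0, 1]
    - [-0.0595, 0.018, 0, 0, 1]
    - [-0.0595, 0.018, 0, 0, 1]
    - [-0.0595, 0.018, 0, 0, 1]
    - [-0.0595, 0.018, 0, 0, 1]
    - [-0.0595, 0.018, 0, 0, 1]
    - [-0.05, 0.015, 0, 0, 1]
    - [0, 0, 0, 0, 1]

```text
time_s: 2.9
ee_pos: [0.5832, -0.0714, 0.3082]
eef_rot: [1.981, 2.428, 0.018]
contact_force: [0.0, 0.9, -0.0]
width: 0.087
```

```bash
python3 -c "
from h import *
rel(*AX,.27)
for n in ('wrist','top'):
  p,d=get_image(n);cv2.imwrite(f'pics/{n}2.png',p[:,:,::-1]);np.savez(f'{n}2.npz',p=p,d=d)
"
```

```text
t 2.9 pos [ 0.5832 -0.0714  0.3082] zaxis [ 0.013  0.004 -1.   ] psi 1.773 j6 -2.091 tool delta [-0.0043  0.0025  0.0383] F [ 0.   0.9 -0. ] w 0.08703949471946137
```

View pics/wrist2.png

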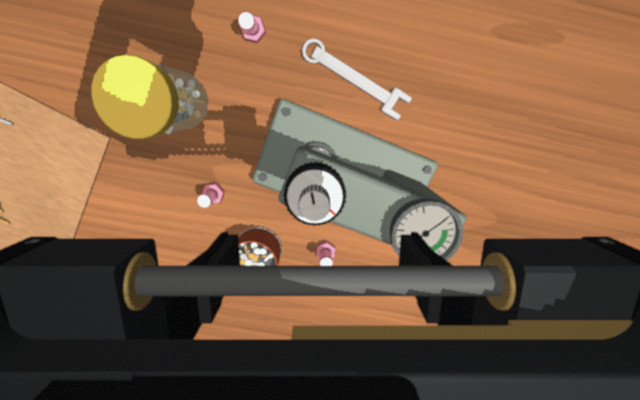

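View pics/top2.png

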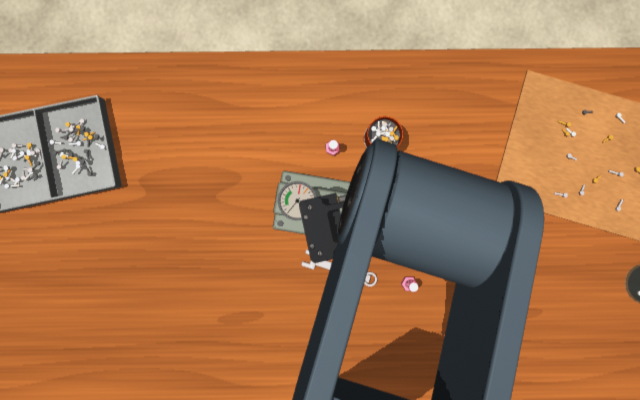

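The wrist picture shows the knobs at (315,192) and the dial at (427,228). The top picture shows the dial in clear view at (297,200). Next I'll refine the axis with the wrist camera.

```bash
cat >> h.py <<'E'
def wcloud(d,T):
    c=camera_model("wrist");v,u=np.mgrid[:400,:640]
    P=np.stack([(u-c["cx"])/c["fx"]*d,-(v-c["cy"])/c["fy"]*d,-d,np.ones_like(d)],-1)
    return (P@(T@c["mount"]).T)[...,:3]
E
python3 -c "
from h import *
s,T=meas_pose()
d=np.load('wrist2.npz')['d'];P=wcloud(d,T)
ok=(d>0)&(np.hypot(P[...,0]-.587,P[...,1]+.075)<.04)
for lo,hi in((.238,.252),(.21,.222)):
  q=P[ok&(P[...,2]>lo)&(P[...,2]<hi)];c,r=cv2.minEnclosingCircle((q[:,:2]*1000).astype(np.float32));print(len(q),q.mean(0),np.array(c),r,np.median(q[:,2]))
ok=(d>0)&(np.hypot(P[...,0]-.608,P[...,1]-.041)<.05)&(P[...,2]>.19)&(P[...,2]<.21);print(P[ok].mean(0))
"
```

```text
826 [ 0.58074011 -0.0720327   0.24503865] [581.77349854 -71.63602448] 13.359731674194336 0.24535371211130408
2035 [ 0.57718172 -0.0726187   0.21596345] [582.01940918 -71.95252991] 28.56342887878418 0.21612996845847926
[0.59328946 0.04381993 0.19909247]
```

Request:
arm_command:
  series:
    - [-0.0023, 0.0014, 0.01, 0, 1]
    - [0, 0, 0.01, 0.185, 1]
    - [0, 0, 0.01, 0.185, 1]
    - [0, 0, 0.01, 0.185, 1]
    - [0, 0, 0.005, 0.185, 1]
    - [0, 0, 0, 0, 1]
    - [0, 0, 0, 0, 1]
    - [0, 0, 0, 0, 1]

```text
time_s: 4.0
ee_pos: [0.5784, -0.0584, 0.2602]
eef_rot: [-2.726, -1.555, -0.016]
contact_force: [1.1, 0.2, -1.0]
width: 0.0871
```

```bash
cat > circ.py <<'E'
from h import *
import sys
rel(.585,-.0735,.196)
s,T=meas_pose()
p,d=get_image('wrist');cv2.imwrite(f'pics/{sys.argv[1]}.png',p[:,:,::-1]);P=wcloud(d,T)
for lo,hi in((.238,.252),(.21,.222)):
  ok=(d>0)&(np.hypot(P[...,0]-.585,P[...,1]+.0735)<.036)&(P[...,2]>lo)&(P[...,2]<hi)
  q=P[ok];c,r=cv2.minEnclosingCircle((q[:,:2]*1000).astype(np.float32));c=np.array([*c,0])/1000;c[2]=np.median(q[:,2]);print(len(q),c.round(4),r,"tool",(T[:3,:3].T@(c-T[:3,3])).round(4))
E
python3 circ.py wrist3
```

```text
t 4.0 pos [ 0.5784 -0.0584  0.2602] zaxis [ 0.007  0.008 -1.   ] psi 1.037 j6 -1.338 tool delta [-0.0103  0.0132  0.0641] F [ 1.1  0.2 -1. ] w 0.08711275778803529
1166 [ 0.5833 -0.075   0.2452] 13.265521049499512 tool [-0.0119  0.0126  0.0149]
2608 [ 0.5837 -0.0751  0.216 ] 28.575069427490234 tool [-0.0121  0.0129  0.044 ]
```

View pics/wrist3.png

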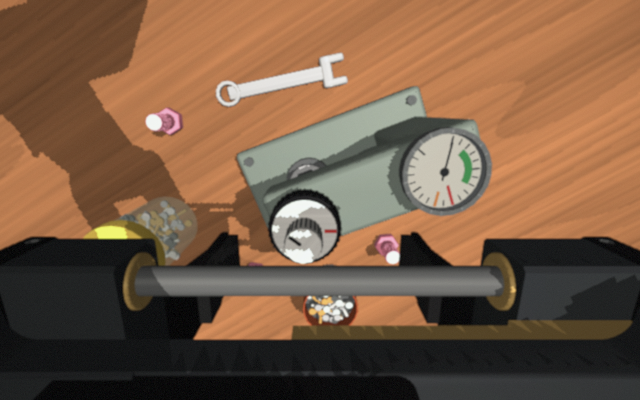

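Request:
arm_command:
  series:
    - [-0.0105, 0.0139, 0, 0, 1]
    - [0, 0, 0, 0, 1]
    - [0, 0, 0.01, 0, 1]
    - [0, 0, 0.01, 0, 1]
    - [0, 0, 0.01, 0, 1]
    - [0, 0, 0, 0, 1]
    - [0, 0, 0, 0, 1]
    - [0, 0, 0, 0, 1]

```text
time_s: 5.05
ee_pos: [0.5857, -0.0759, 0.2275]
eef_rot: [-2.725, -1.555, -0.015]
contact_force: [0.5, -0.0, -0.3]
width: 0.0869
```

```bash
python3 circ.py wrist4
```

```text
t 5.05 pos [ 0.5857 -0.0759  0.2275] zaxis [ 0.006  0.009 -1.   ] psi 1.037 j6 -1.365 tool delta [ 0.0014 -0.0018  0.0316] F [ 0.5 -0.  -0.3] w 0.08691374145324039
1656 [ 0.5836 -0.075   0.2453] 13.33327865600586 tool [-0.0001 -0.0022 -0.0178]
3492 [ 0.5838 -0.0753  0.2161] 28.6435546875 tool [-0.0006 -0.0019  0.0114]
```

View pics/wrist4.png

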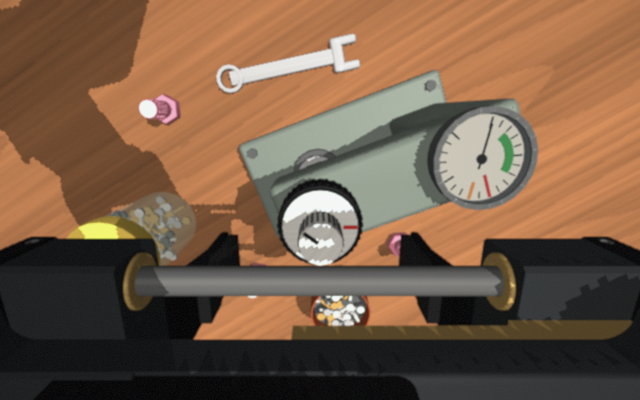

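Request:
arm_command:
  series:
    - [0, -0.0012, 0.01, 0, 1]
    - [0, 0, 0.01, 0, 1]
    - [0, 0, 0.01, 0, 1]
    - [0, 0, 0, 0, 1]
    - [0, 0, 0, 0, 0.2]
    - [0, 0, 0, 0, -0.2]
    - [0, 0, 0, 0, -0.6]
    - [0, 0, 0, 0, -1]
  grip_force: 40

```text
time_s: 6.1
ee_pos: [0.5853, -0.0751, 0.1961]
eef_rot: [-2.726, -1.555, -0.017]
contact_force: [-0.2, 0.5, -0.2]
width: 0.0549
```

```bash
python3 circ.py wrist5
```

```text
t 6.1 pos [ 0.5853 -0.0751  0.1961] zaxis [ 0.008  0.008 -1.   ] psi 1.037 j6 -1.365 tool delta [ 0.0012 -0.001   0.0001] F [-0.2  0.5 -0.2] w 0.05491376668841895
1531 [ 0.5795 -0.0704  0.2449] 34.6741943359375 tool [ 0.0016 -0.0072 -0.0489]
4279 [ 0.5773 -0.0695  0.2161] 34.11561965942383 tool [ 0.001  -0.0096 -0.0201]
```

View pics/wrist5.png

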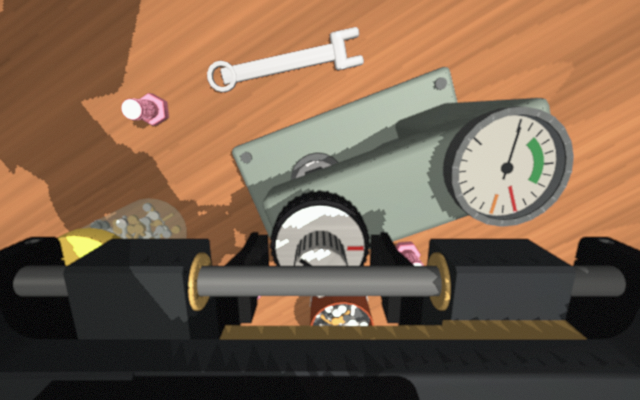

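```bash
cat > dial.py <<'E'
from h import *
import sys
def rectify(p,proj,S=400,half=.042,z=.199):
    e=np.array([.175,.985]);e/=np.linalg.norm(e);ex=np.array([e[1],-e[0]])
    c=np.array([.5850,-.0748])+.118*e
    # output: right=tester +x , up=tester +y (seen from above)
    out=np.float32([[0,0],[S,0],[S,S],[0,S]]);w=[c+half*(a*ex+b*e) for a,b in((-1,1),(1,1),(1,-1),(-1,-1))]
    src=np.float32([proj(np.array([*q,z])) for q in w])
    return cv2.warpPerspective(p,cv2.getPerspectiveTransform(src,out),(S,S),flags=cv2.INTER_CUBIC)
def projector(n,T=None):
    c=camera_model(n);W=np.linalg.inv(T@c["mount"]) if n=="wrist" else c["world_to_cam"]
    def f(X):
        q=W[:3,:3]@X+W[:3,3];return c["cx"]+c["fx"]*q[0]/-q[2],c["cy"]-c["fy"]*q[1]/-q[2]
    return f
def read(n,tag=None):
    s,T=meas_pose();p,d=get_image(n);r=rectify(p,projector(n,T))
    if tag:cv2.imwrite(f"pics/{tag}_{n}.png",p[:,:,::-1])
    R=r.astype(int);S=400
    red=((R[...,0]>150)&(R[...,0]-R[...,1]>80)&(R[...,0]-R[...,2]>80)&(abs(R[...,1]-R[...,2])<35)).astype(np.uint8)
    cream=((R.min(-1)>120)).astype(np.uint8)
    green=(R[...,1]-R[...,0]>50).astype(np.uint8)
    k,lab,st,ce=cv2.connectedComponentsWithStats(cv2.morphologyEx(cream|green,cv2.MORPH_CLOSE,np.ones((25,25))))
    i=1+np.argmax(st[1:,4]);pts=np.argwhere(lab==i)[:,::-1].astype(np.float32);hull=cv2.convexHull(pts)
    (cx,cy),(a,b),_=cv2.fitEllipse(hull);rad=(a+b)/4
    v=r.max(-1).astype(float)
    def prof(cx,cy):
        th=np.arange(0,720)*np.pi/360 # math angle, clockwise displayed = negative
        rr=np.arange(.22,.60,.01)*rad
        x=cx+rr[:,None]*np.cos(th);y=cy-rr[:,None]*np.sin(th)
        return th,cv2.remap(v.astype(np.float32),x.astype(np.float32),y.astype(np.float32),1).mean(0)
    th,pr=prof(cx,cy);i=np.argmin(pr);w=np.arange(i-16,i+17)%720;wt=np.clip(np.median(pr)-pr[w]-15,0,None)
    ang=th[i]+np.sum(wt*np.arange(-16,17))/wt.sum()*np.pi/360
    yy,xx=np.nonzero(red);ok=np.hypot(xx-cx,yy-cy)<rad;ra=np.arctan2(-(yy[ok].mean()-cy),xx[ok].mean()-cx) if ok.sum()>5 else np.nan
    # needle angle clockwise from zero; zero at +150deg math
    def N(a): return np.degrees((np.radians(150)-a+1)%(2*np.pi)-1)/7.5
    print(n,"t",round(s["time_s"],2),"load N %.2f (red ref gives %.2f) red at %.1f deg, centre %.0f %.0f rad %.0f/%.0f contrast %.0f"%(N(ang),N(ang-(ra if ra==ra else 0)),np.degrees(ra),cx,cy,a/2,b/2,np.median(pr)-pr[i]))
    q=cv2.cvtColor(r,cv2.COLOR_RGB2BGR);cv2.line(q,(int(cx),int(cy)),(int(cx+rad*np.cos(ang)),int(cy-rad*np.sin(ang))),(255,0,255),1);cv2.circle(q,(int(cx),int(cy)),int(rad),(255,0,0),1)
    return q
if __name__=="__main__":
    rel(.585,-.0735,.196)
    qs=[read(n,sys.argv[1]) for n in sys.argv[2:]]
    cv2.imwrite(f"pics/{sys.argv[1]}_d.png",np.hstack(qs))
E
python3 dial.py d0 wrist top
```

```text
t 6.15 pos [ 0.5853 -0.0751  0.1961] zaxis [ 0.008  0.008 -1.   ] psi 1.037 j6 -1.364 tool delta [ 0.0013 -0.001   0.0001] F [-1.1 -0.7 -0.4] w 0.05118774859817554
wrist t 6.15 load N -1.99 (red ref gives -3.77) red at -13.3 deg, centre 193 194 rad 162/175 contrast 75
top t 6.2 load N -4.32 (red ref gives -3.91) red at 3.0 deg, centre 131 213 rad 186/418 contrast 58
```

View pics/d0_d.png

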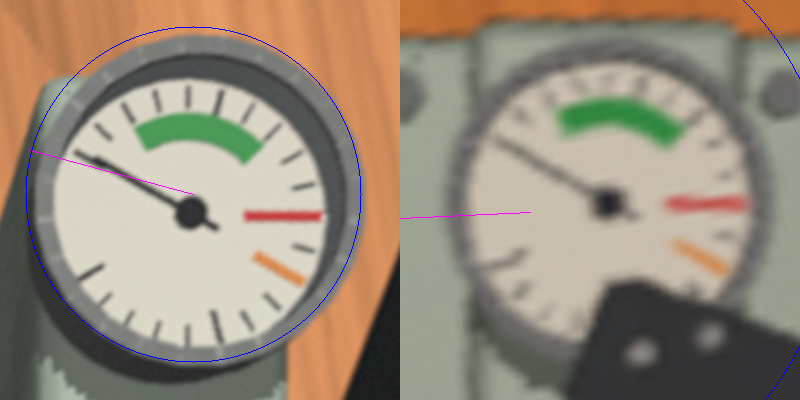

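Run:
```python
import cv2
a=cv2.imread("pics/d0_wrist.png");cv2.imwrite("pics/d0c.png",cv2.resize(a[180:350,180:450],None,fx=2.9,fy=2.9,interpolation=2))
from h import *
rel(.585,-.0735,.196);print(observe()["effort"])
```

```text
t 6.25 pos [ 0.5852 -0.0751  0.1959] zaxis [ 0.008  0.008 -1.   ] psi 1.037 j6 -1.364 tool delta [ 0.0012 -0.001  -0.0001] F [-1.1 -0.2 -0.4] w 0.04299293166797716
[-1.66519931e-03 -4.10746479e+01 -1.69838637e+01  1.48503890e-02
  6.52969745e-02  8.13895022e-04]
```

View pics/d0c.png

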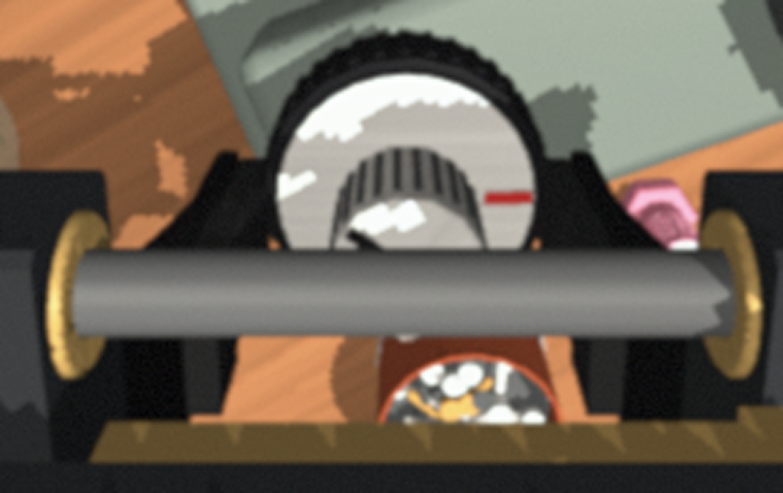

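Run:
```python
from h import *
s,T=meas_pose();p,d=get_image("wrist");rel(.585,-.0735,.196)
cv2.imwrite("pics/g1.png",cv2.resize(p[180:350,180:450,::-1],None,fx=2.9,fy=2.9,interpolation=2))
P=wcloud(d,T); Q=(P-T[:3,3])@T[:3,:3]  # tool coords
for r in (220,230,240,250,258):
    print(r,[tuple((Q[r,u]*1000).round().astype(int)) for u in range(240,420,8)])
```

```text
t 6.3 pos [ 0.5851 -0.075   0.1959] zaxis [ 0.007  0.008 -1.   ] psi 1.037 j6 -1.365 tool delta [ 0.0013 -0.0009 -0.0001] F [0.6 0.3 0.1] w 0.0388006451633455
220 [(np.int64(-99), np.int64(56), np.int64(195)), (np.int64(-89), np.int64(57), np.int64(196)), (np.int64(-79), np.int64(57), np.int64(197)), (np.int64(-64), np.int64(48), np.int64(170)), (np.int64(-32), np.int64(-5), np.int64(15)), (np.int64(-22), np.int64(-17), np.int64(-20)), (np.int64(-17), np.int64(-17), np.int64(-21)), (np.int64(-13), np.int64(-17), np.int64(-21)), (np.int64(-9), np.int64(-17), np.int64(-21)), (np.int64(-4), np.int64(-17), np.int64(-19)), (np.int64(0), np.int64(-17), np.int64(-20)), (np.int64(4), np.int64(-17), np.int64(-20)), (np.int64(9), np.int64(-17), np.int64(-20)), (np.int64(13), np.int64(-17), np.int64(-20)), (np.int64(17), np.int64(-17), np.int64(-21)), (np.int64(22), np.int64(-16), np.int64(-18)), (np.int64(32), np.int64(-5), np.int64(14)), (np.int64(37), np.int64(-5), np.int64(16)), (np.int64(42), np.int64(-5), np.int64(15)), (np.int64(47), np.int64(-5), np.int64(15)), (np.int64(53), np.int64(-
[... 3622 characters left out ...]
-7), np.int64(-46)), (np.int64(-8), np.int64(-9), np.int64(-50)), (np.int64(-4), np.int64(-8), np.int64(-49)), (np.int64(0), np.int64(-8), np.int64(-49)), (np.int64(4), np.int64(-9), np.int64(-50)), (np.int64(7), np.int64(-9), np.int64(-50)), (np.int64(11), np.int64(-7), np.int64(-46)), (np.int64(18), np.int64(6), np.int64(-20)), (np.int64(21), np.int64(-1), np.int64(-33)), (np.int64(22), np.int64(-10), np.int64(-53)), (np.int64(25), np.int64(-11), np.int64(-54)), (np.int64(28), np.int64(-12), np.int64(-57)), (np.int64(31), np.int64(-13), np.int64(-59)), (np.int64(99), np.int64(100), np.int64(179)), (np.int64(24), np.int64(-34), np.int64(-103)), (np.int64(25), np.int64(-37), np.int64(-110))]
```

View pics/g1.png

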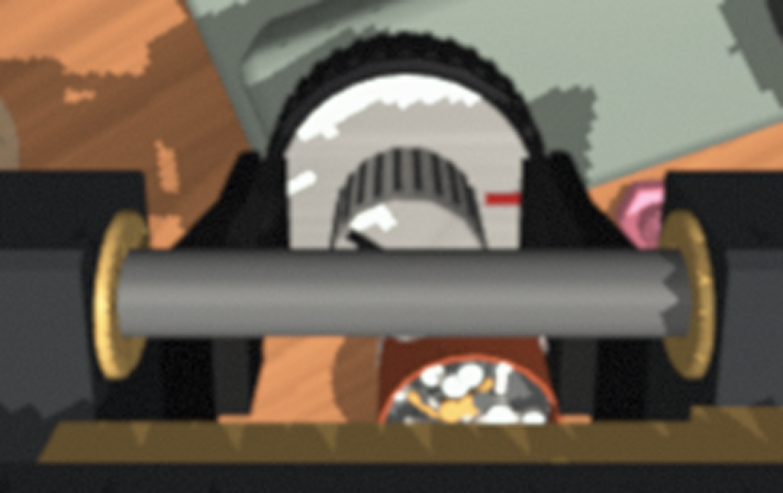

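Run:
```python
from h import *
z=np.load("wrist2.npz");d=z["d"];P=wcloud(d,np.eye(4))*1000
m=(d>0)&(abs(P[...,2])<70)&(abs(P[...,1])<40)&(np.abs(P[...,0])>38)&(np.abs(P[...,0])<75)
for r in range(228,270,3):
    c=np.nonzero(m[r])[0]
    print(r,[(int(u),*P[r,u].round().astype(int).tolist()) for u in c[::5]])
b=z["p"];cv2.imwrite("pics/f2.png",cv2.resize(b[220:350,170:470,::-1],None,fx=2.6,fy=2.6,interpolation=2))
```

```text
228 []
231 [(223, -52, -12, -25), (412, 49, -13, -25)]
234 [(219, -53, -12, -29), (224, -50, -12, -28), (230, -48, -11, -25), (235, -45, -11, -25), (402, 44, -11, -25), (407, 46, -11, -25), (413, 48, -12, -29), (418, 51, -12, -29)]
237 [(216, -53, -12, -33), (221, -50, -13, -34), (226, -49, -11, -30), (231, -47, -11, -29), (236, -45, -10, -26), (403, 43, -11, -29), (408, 46, -11, -30), (413, 47, -12, -33), (418, 50, -12, -33)]
240 [(214, -53, -12, -36), (219, -50, -12, -37), (224, -49, -11, -33), (229, -46, -11, -34), (234, -45, -10, -31), (401, 42, -9, -28), (406, 44, -11, -33), (411, 47, -10, -32), (416, 48, -12, -36), (421, 50, -12, -37)]
243 [(211, -53, -12, -41), (216, -51, -12, -40), (221, -49, -11, -37), (226, -47, -11, -37), (231, -44, -11, -38), (236, -44, -7, -29), (403, 42, -9, -32), (408, 44, -11, -37), (413, 46, -10, -36), (418, 48, -12, -40), (423, 50, -12, -41)]
246 [(209, -53, -13, -45), (214, -51, -12, -44), (219, -49, -11, -42), (224, -47, -11, -40), (229, -45, -11, -40), (234, -45, -7, -32), (399, 43, -4, -25), (404, 43, -8, -34), (409, 43, -10, -40), (414, 46, -11
[... 1598 characters left out ...]
9), (230, -44, -3, -42), (235, -45, 1, -32), (398, 43, 5, -24), (403, 42, 0, -35), (408, 43, -4, -43), (413, 43, -8, -51), (418, 44, -9, -55), (423, 45, -10, -56), (428, 47, -11, -57), (433, 48, -12, -60), (438, 50, -13, -61), (443, 52, -12, -60)]
264 [(186, -56, -12, -63), (191, -55, -12, -62), (196, -52, -13, -63), (201, -50, -12, -62), (206, -49, -11, -60), (211, -47, -11, -60), (216, -45, -11, -60), (221, -45, -7, -52), (226, -44, -5, -48), (231, -44, -1, -40), (236, -44, 4, -31), (399, 42, 5, -28), (405, 43, 0, -38), (410, 43, -3, -45), (415, 43, -7, -52), (421, 43, -11, -60), (426, 45, -11, -60), (431, 47, -11, -60), (436, 48, -12, -63), (441, 50, -13, -64), (447, 53, -12, -63)]
267 []
```

View pics/f2.png

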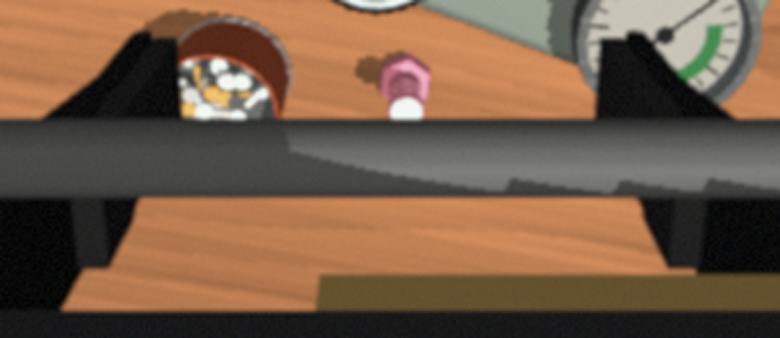

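Run:
```python
from h import *
z=np.load("wrist2.npz");d=z["d"];P=wcloud(d,np.eye(4))*1000
for r in range(262,400,6): print(r,[P[r,u].round().astype(int).tolist() if d[r,u]>0 else 0 for u in (120,210,230,320,420)])
```

```text
262 [[-49, -38, -114], [-48, -11, -59], [-44, -3, -41], [1, 147, 263], [43, -11, -58]]
268 [[-49, -38, -116], [-30, -34, -109], [-24, -34, -109], [0, -34, -108], [26, -34, -109]]
274 [[-49, -36, -116], [-29, -33, -110], [-24, -33, -110], [0, -33, -111], [26, -33, -110]]
280 [[-49, -34, -116], [-29, -31, -111], [-24, -32, -112], [0, -32, -111], [25, -32, -112]]
286 [[-50, -32, -115], [-29, -30, -112], [-24, -31, -112], [0, -30, -111], [26, -30, -112]]
292 [[-49, -32, -117], [-29, -29, -112], [-24, -29, -113], [0, -29, -112], [26, -28, -111]]
298 [[-49, -30, -117], [-44, -2, -72], [-155, 239, 311], [1, 241, 313], [43, 3, -64]]
304 [[-48, -30, -119], [-44, 0, -73], [-157, 252, 312], [1, 252, 312], [43, 6, -64]]
310 [[-49, -27, -118], [-44, 3, -74], [-158, 265, 314], [1, 264, 313], [42, 8, -66]]
316 [[-49, -26, -119], [-44, 5, -74], [-158, 275, 311], [1, 277, 314], [179, 277, 314]]
322 [[-49, -25, -119], [-45, 8, -74], [-159, 289, 313], [1, 289, 313], [180, 289, 313]]
328 [[-50, -22, -118], [-196, 301, 312], [-161, 302, 313], [0, -25, -122], [23, -25, -122]]
334 [[-51, -20, -117], [-198,
[... 285 characters left out ...]
], [-19, -27, -131], [0, -27, -132], [20, -26, -131]]
358 [[-40, -27, -133], [-22, -26, -133], [-19, -26, -132], [0, -27, -133], [20, -26, -132]]
364 [[-39, -27, -135], [-22, -27, -135], [-18, -27, -135], [0, -26, -134], [19, -26, -134]]
370 [[-38, -28, -137], [-22, -26, -136], [-18, -26, -136], [0, -27, -136], [19, -26, -136]]
376 [[-38, -26, -137], [-21, -26, -136], [-17, -26, -137], [0, -27, -138], [18, -26, -137]]
382 [[-37, -26, -138], [-21, -25, -137], [-17, -27, -139], [-1, -28, -140], [18, -25, -137]]
388 [[-37, -26, -139], [-20, -26, -139], [-16, -27, -141], [-1, -26, -139], [18, -24, -137]]
394 [[-36, -25, -140], [-20, -27, -142], [-16, -28, -142], [-1, -27, -142], [19, -22, -137]]
```

Run:
```python
from h import *
z=np.load("scene0.npz");d=z["d"];P=cloud("scene",d)
m=(d>0)&(np.hypot(P[...,0]-.226,P[...,1]-.582)<.1)&(P[...,2]>.12)
q=P[m];print(np.sort(q[:,2])[:20].round(3),len(q))
for a,b in((.15,.21),(.21,.23),(.23,.25),(.25,.28)):
    k=q[(q[:,2]>a)&(q[:,2]<b)];print(a,len(k),k.mean(0) if len(k) else 0)
```

```text
[0.222 0.222 0.222 0.223 0.224 0.224 0.225 0.225 0.226 0.226 0.227 0.227
 0.227 0.227 0.227 0.228 0.228 0.228 0.228 0.229] 1678
0.15 0 0
0.21 24 [0.22939497 0.5859731  0.22627636]
0.23 65 [0.22779317 0.58045194 0.24049124]
0.25 111 [0.22912696 0.57974553 0.26589666]
```

The fingers closed without meeting the wheel. Two independent views, the wrist depth and the scene depth at the start, put the fingertips about 25 mm **behind** the reported TCP. The interface text says 8 mm ahead, so the whole gripper sits about 33 mm higher than stated. I'll use the measured figures (tip = TCP z + 25 mm, grasp point = TCP z + 44 mm), open up and go lower.

Request:
arm_command:
  series:
    - [0, 0, 0, 0, 1]
    - [0, 0, 0, 0, 1]
    - [0, 0, 0, 0, 1]
    - [0, 0, 0, 0, 1]
    - [0, 0, 0, 0, 1]
    - [0, 0, 0, 0, 1]
    - [0, 0, 0.006, 0, 1]
    - [0, 0, 0, 0, 1]

```text
time_s: 7.3
ee_pos: [0.585, -0.0749, 0.1893]
eef_rot: [-2.725, -1.555, -0.016]
contact_force: [-0.6, 0.3, -0.1]
width: 0.0869
```

```bash
python3 circ.py wrist6
```

```text
t 7.3 pos [ 0.585  -0.0749  0.1893] zaxis [ 0.007  0.008 -1.   ] psi 1.037 j6 -1.365 tool delta [ 0.0013 -0.0007 -0.0067] F [-0.6  0.3 -0.1] w 0.08691362112358579
928 [ 0.5835 -0.0748  0.2448] 13.260310173034668 tool [-0.0001 -0.0013 -0.0555]
4291 [ 0.5838 -0.075   0.2161] 28.504127502441406 tool [-0.0004 -0.001  -0.0268]
```

Request:
arm_command:
  series:
    - [0, -0.0008, 0.0085, 0, 1]
    - [0, 0, 0.0085, 0, 1]
    - [0, 0, 0.0085, 0, 1]
    - [0, 0, 0, 0, 1]
    - [0, 0, 0, 0, -1]
    - [0, 0, 0, 0, -1]
    - [0, 0, 0, 0, -1]
    - [0, 0, 0, 0, -1]
  grip_force: 40

```text
time_s: 8.35
ee_pos: [0.5851, -0.0743, 0.1624]
eef_rot: [-2.726, -1.555, -0.018]
contact_force: [1.0, 1.7, -1.3]
width: 0.0549
```

```bash
python3 - <<'E'
s=open('dial.py').read()
a=s.index("    cream=");b=s.index("    v=r.max")
s=s[:a]+'''    g=cv2.GaussianBlur(r.max(-1),(0,0),7).astype(float);yy,xx=np.mgrid[:S,:S];g[np.hypot(xx-200,yy-200)>60]=255
    cy,cx=np.unravel_index(np.argmin(g),g.shape);yy0,xx0=np.nonzero((r.max(-1)<95)&(np.hypot(xx-cx,yy-cy)<22));cx,cy=xx0.mean(),yy0.mean();rad=a=b=135
'''+s[b:]
open('dial.py','w').write(s)
E
python3 dial.py d1 wrist top
```

```text
t 8.35 pos [ 0.5851 -0.0743  0.1624] zaxis [ 0.008  0.008 -1.   ] psi 1.037 j6 -1.365 tool delta [ 0.001  -0.0004 -0.0336] F [ 1.   1.7 -1.3] w 0.05494975664684797
wrist t 8.35 load N -0.13 (red ref gives -0.46) red at -2.5 deg, centre 189 215 rad 68/68 contrast 160
top t 8.4 load N -0.02 (red ref gives -0.08) red at -0.5 deg, centre 208 203 rad 68/68 contrast 59
```

View pics/d1_d.png

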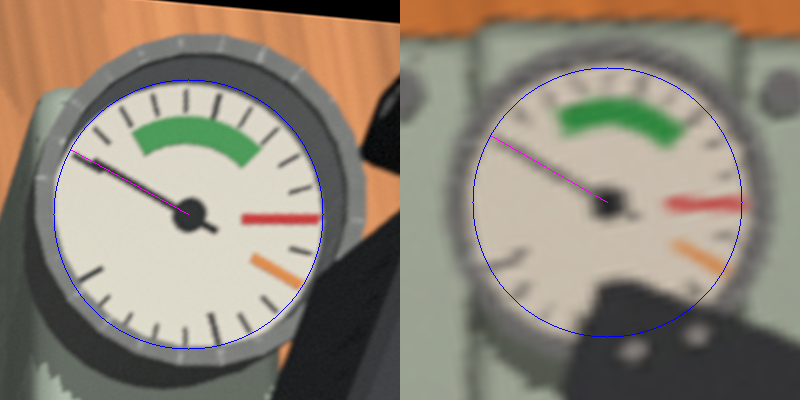

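View pics/d1_wrist.png

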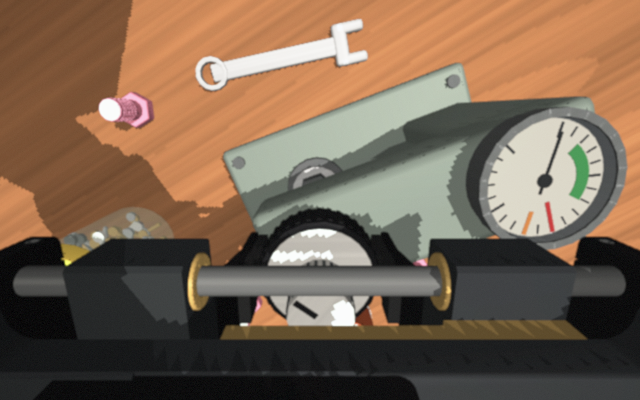

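```bash
python3 -c "
from h import *
rel(.585,-.0748,.163)"
```

```text
t 8.45 pos [ 0.5851 -0.0743  0.1624] zaxis [ 0.008  0.008 -1.   ] psi 1.037 j6 -1.365 tool delta [-0.0005  0.0002 -0.0007] F [1.2 0.4 0.6] w 0.05513895424715808
```

Now it holds (55 mm). I'll turn clockwise in steps of at most 0.5 rad.

Request:
arm_command:
  series:
    - [0, 0, 0, 0.09, -1]
    - [0, 0, 0, 0.09, -1]
    - [0, 0, 0, 0.09, -1]
    - [0, 0, 0, 0.09, -1]
    - [0, 0, 0, 0.09, -1]
    - [0, 0, 0, 0, -1]
    - [0, 0, 0, 0, -1]
    - [0, 0, 0, 0, -1]

```text
time_s: 9.45
ee_pos: [0.5854, -0.074, 0.1624]
eef_rot: [-3.007, -0.893, -0.017]
contact_force: [1.9, 0.7, -0.3]
width: 0.055
```

```bash
python3 dial.py d2 wrist top
```

```text
t 9.45 pos [ 0.5854 -0.074   0.1624] zaxis [ 0.009  0.008 -1.   ] psi 0.577 j6 -0.904 tool delta [ 0.0003 -0.0007 -0.0336] F [ 1.9  0.7 -0.3] w 0.054973727710428126
wrist t 9.45 load N -0.11 (red ref gives -0.37) red at -1.9 deg, centre 191 210 rad 68/68 contrast 149
top t 9.5 load N -0.05 (red ref gives -0.11) red at -0.5 deg, centre 208 203 rad 68/68 contrast 61
```

View pics/d2_wrist.png

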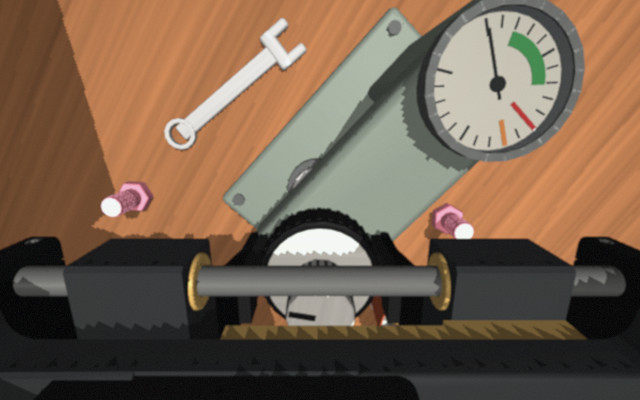

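Request:
arm_command:
  series:
    - [0, 0, 0, 0.1, -1]
    - [0, 0, 0, 0.1, -1]
    - [0, 0, 0, 0.1, -1]
    - [0, 0, 0, 0.1, -1]
    - [0, 0, 0, 0.1, -1]
    - [0, 0, 0, 0, -1]
    - [0, 0, 0, 0, -1]
    - [0, 0, 0, 0, -1]

```text
time_s: 10.55
ee_pos: [0.5859, -0.0739, 0.1624]
eef_rot: [-3.133, -0.109, -0.016]
contact_force: [0.1, -0.4, -0.0]
width: 0.0551
```

```bash
python3 dial.py d3 wrist top
```

```text
t 10.55 pos [ 0.5859 -0.0739  0.1624] zaxis [ 0.01   0.007 -1.   ] psi 0.069 j6 -0.395 tool delta [-0.0005 -0.0007 -0.0336] F [ 0.1 -0.4 -0. ] w 0.05511853826996197
wrist t 10.55 load N nan (red ref gives nan) red at -40.2 deg, centre 200 140 rad 68/68 contrast 0dial.py:29: RuntimeWarning: invalid value encountered in scalar divide
  ang=th[i]+np.sum(wt*np.arange(-16,17))/wt.sum()*np.pi/360
Traceback (most recent call last):
  File "dial.py", line 38, in <module>
    qs=[read(n,sys.argv[1]) for n in sys.argv[2:]]
        ~~~~^^^^^^^^^^^^^^^
  File "dial.py", line 34, in read
    q=cv2.cvtColor(r,cv2.COLOR_RGB2BGR);cv2.line(q,(int(cx),int(cy)),(int(cx+rad*np.cos(ang)),int(cy-rad*np.sin(ang))),(255,0,255),1);cv2.circle(q,(int(cx),int(cy)),int(rad),(255,0,0),1)
                                                                      ~~~^^^^^^^^^^^^^^^^^^^^
ValueError: cannot convert float NaN to integer
```

View pics/d3_wrist.png

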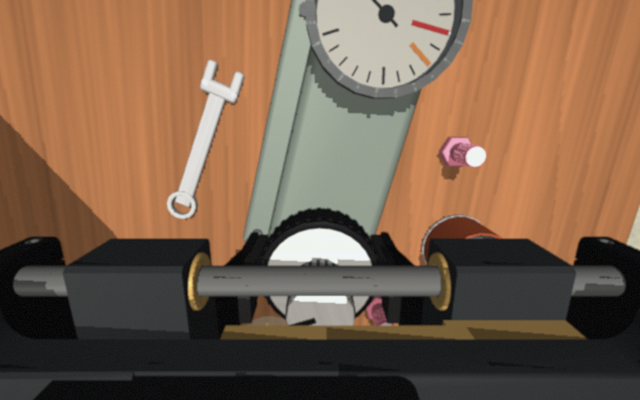

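```bash
python3 dial.py d3 top
```

```text
t 10.6 pos [ 0.5859 -0.0739  0.1624] zaxis [ 0.01   0.007 -1.   ] psi 0.069 j6 -0.395 tool delta [-0.0005 -0.0007 -0.0336] F [-0.6  0.  -0.5] w 0.055179958415459855
top t 10.6 load N -0.05 (red ref gives -0.11) red at -0.5 deg, centre 208 203 rad 68/68 contrast 61
```

View pics/d3_d.png

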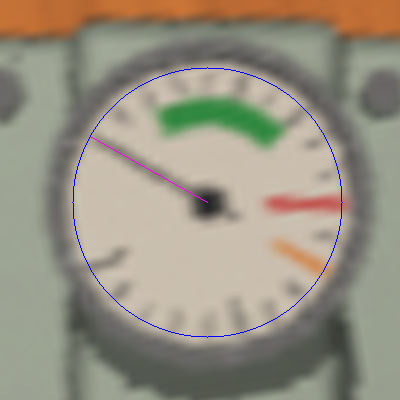

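Top camera reads the dial cleanly: load still 0. Going on.

Request:
arm_command:
  series:
    - [0, 0, 0, 0.1, -1]
    - [0, 0, 0, 0.1, -1]
    - [0, 0, 0, 0.1, -1]
    - [0, 0, 0, 0.1, -1]
    - [0, 0, 0, 0.1, -1]
    - [0, 0, 0, 0, -1]
    - [0, 0, 0, 0, -1]
    - [0, 0, 0, 0, -1]

```text
time_s: 11.65
ee_pos: [0.5863, -0.0741, 0.1624]
eef_rot: [-3.059, 0.68, -0.015]
contact_force: [0.7, 0.7, -0.5]
width: 0.0556
```

```bash
python3 dial.py d4 top
```

```text
t 11.65 pos [ 0.5863 -0.0741  0.1624] zaxis [ 0.011  0.006 -1.   ] psi -0.437 j6 0.112 tool delta [-0.0012 -0.0003 -0.0336] F [ 0.7  0.7 -0.5] w 0.05564421644082555
top t 11.65 load N -0.02 (red ref gives -0.08) red at -0.4 deg, centre 208 203 rad 68/68 contrast 61
```

Request:
arm_command:
  series:
    - [0, 0, 0, 0.1, -1]
    - [0, 0, 0, 0.1, -1]
    - [0, 0, 0, 0.1, -1]
    - [0, 0, 0, 0.1, -1]
    - [0, 0, 0, 0.1, -1]
    - [0, 0, 0, 0, -1]
    - [0, 0, 0, 0, -1]
    - [0, 0, 0, 0, -1]

```text
time_s: 12.7
ee_pos: [0.5867, -0.0745, 0.1624]
eef_rot: [-2.792, 1.422, -0.014]
contact_force: [0.6, 1.1, -1.5]
width: 0.0551
```

```bash
python3 dial.py d5 top scene; python3 -c "
import cv2
a=cv2.imread('pics/d5_scene.png');cv2.imwrite('pics/d5s.png',cv2.resize(a[150:270,240:400],None,fx=5,fy=5,interpolation=2))"
```

```text
t 12.7 pos [ 0.5867 -0.0745  0.1624] zaxis [ 0.012  0.003 -1.   ] psi -0.942 j6 0.619 tool delta [-0.0016  0.0004 -0.0336] F [ 0.6  1.1 -1.5] w 0.055059661869999034
top t 12.7 load N 4.40 (red ref gives 4.35) red at -0.4 deg, centre 208 203 rad 68/68 contrast 57
scene t 12.75 load N nan (red ref gives nan) red at nan deg, centre nan nan rad 68/68 contrast 0dial.py:21: RuntimeWarning: Mean of empty slice.
  cy,cx=np.unravel_index(np.argmin(g),g.shape);yy0,xx0=np.nonzero((r.max(-1)<95)&(np.hypot(xx-cx,yy-cy)<22));cx,cy=xx0.mean(),yy0.mean();rad=a=b=135
  ret = ret.dtype.type(ret / rcount)
dial.py:29: RuntimeWarning: invalid value encountered in scalar divide
  ang=th[i]+np.sum(wt*np.arange(-16,17))/wt.sum()*np.pi/360
Traceback (most recent call last):
  File "dial.py", line 38, in <module>
    qs=[read(n,sys.argv[1]) for n in sys.argv[2:]]
        ~~~~^^^^^^^^^^^^^^^
  File "dial.py", line 34, in read
    q=cv2.cvtColor(r,cv2.COLOR_RGB2BGR);cv2.line(q,(int(cx),int(cy)),(int(cx+rad*np.cos(ang)),int(cy-rad*np.sin(ang))),(255,0,255),1);cv2.circle(q,(int(cx),int(cy)),int(rad),(255,0,0),1)
                                                    ~~~^^^^
ValueError: cannot convert float NaN to integer
```

View pics/d5s.png

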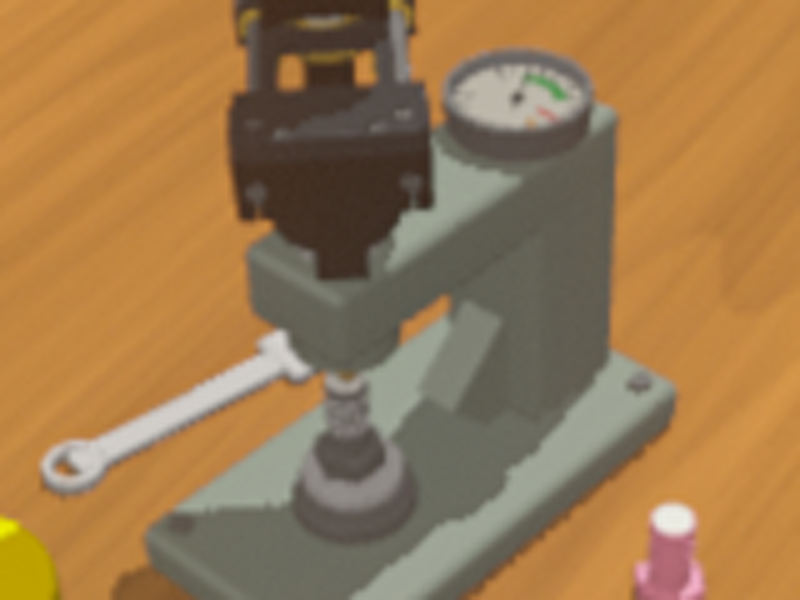

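Request:
arm_command:
  series:
    - [0, 0, 0, 0.1, -1]
    - [0, 0, 0, 0.1, -1]
    - [0, 0, 0, 0.1, -1]
    - [0, 0, 0, 0, -1]
    - [0, 0, 0, 0, -1]
    - [0, 0, 0, 0, -1]
    - [0, 0, 0, 0, -1]
    - [0, 0, 0, 0, -1]

```text
time_s: 13.8
ee_pos: [0.5868, -0.0748, 0.1624]
eef_rot: [-2.548, 1.824, -0.014]
contact_force: [-0.5, 0.8, -0.3]
width: 0.0548
```

```bash
python3 dial.py d6 top
```

```text
t 13.8 pos [ 0.5868 -0.0748  0.1624] zaxis [ 0.012  0.002 -1.   ] psi -1.243 j6 0.921 tool delta [-0.0017  0.0009 -0.0336] F [-0.5  0.8 -0.3] w 0.05480683401953021
top t 13.8 load N 9.12 (red ref gives 9.08) red at -0.3 deg, centre 208 203 rad 68/68 contrast 49
```

View pics/d6_d.png

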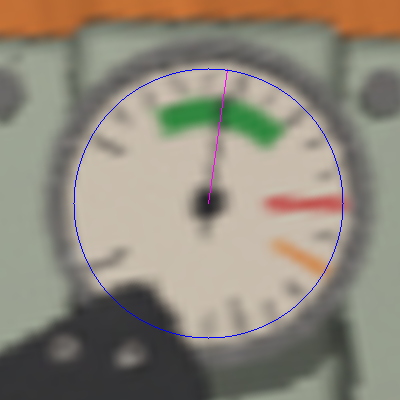

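Request:
arm_command:
  series:
    - [0, 0, 0, 0, 1]
    - [0, 0, 0, 0, 1]
    - [0, 0, 0, 0, 1]
    - [0, 0, 0, 0, 1]
    - [0, 0, -0.02, 0, 1]
    - [0, 0, -0.03, 0, 1]
    - [0, 0, -0.03, 0, 1]
    - [0, 0, 0, 0, 1]

```text
time_s: 14.85
ee_pos: [0.5852, -0.0751, 0.2439]
eef_rot: [-2.547, 1.825, -0.009]
contact_force: [-0.1, 0.0, 0.1]
width: 0.0872
```

Request:
arm_command:
  series:
    - [0, 0, 0, -0.18, 1]
    - [0, 0, 0, -0.18, 1]
    - [0, 0, 0, -0.18, 1]
    - [0, 0, 0, -0.18, 1]
    - [0, 0, 0, -0.18, 1]
    - [0, 0, 0, -0.18, 1]
    - [0, 0, 0, -0.18, 1]
    - [0, 0, 0, -0.18, 1]

```text
time_s: 15.85
ee_pos: [0.5783, -0.073, 0.2324]
eef_rot: [-3.108, -0.381, 0.012]
contact_force: [0.7, -0.3, 0.2]
width: 0.0869
```

Request:
arm_command:
  series:
    - [0, 0, 0, -0.18, 1]
    - [0, 0, 0, -0.18, 1]
    - [0, 0, 0, -0.18, 1]
    - [0, 0, 0, -0.18, 1]
    - [0, 0, 0, -0.18, 1]
    - [0, 0, 0, -0.18, 1]
    - [0, 0, 0, 0, 1]
    - [0, 0, 0, 0, 1]

```text
time_s: 16.85
ee_pos: [0.5712, -0.0709, 0.2204]
eef_rot: [-2.423, -1.951, 0.019]
contact_force: [0.1, 0.7, -0.4]
width: 0.087
```

```bash
python3 circ.py wrist7;python3 dial.py d7 top
```

```text
t 16.85 pos [ 0.5712 -0.0709  0.2204] zaxis [-0.029  0.016 -0.999] psi 1.356 j6 -1.68 tool delta [0.0002 0.0148 0.0239] F [ 0.1  0.7 -0.4] w 0.08700713349949331
584 [ 0.5801 -0.0745  0.2448] 12.486698150634766 tool [-0.0014  0.0086 -0.0247]
3065 [ 0.5838 -0.0752  0.2161] 28.49903678894043 tool [-0.0015  0.0133  0.0038]
t 16.9 pos [ 0.5712 -0.0709  0.2204] zaxis [-0.029  0.016 -0.999] psi 1.356 j6 -1.68 tool delta [0.0002 0.0148 0.0239] F [-0.   0.4 -0.8] w 0.08705835600587526
top t 16.9 load N 9.13 (red ref gives 9.09) red at -0.3 deg, centre 208 203 rad 68/68 contrast 49
```

View pics/wrist7.png

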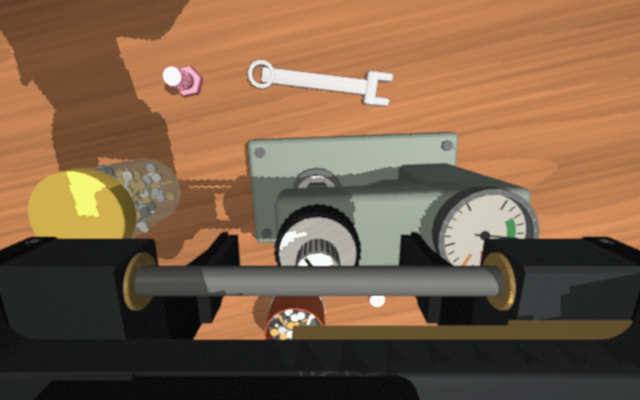

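Request:
arm_command:
  series:
    - [0, 0.0137, 0, 0, 1]
    - [0, 0, 0, 0, 1]
    - [0, 0, 0.008, 0, 1]
    - [0, 0, 0.008, 0, 1]
    - [0, 0, 0.004, 0, 1]
    - [0, 0, 0, 0, 1]
    - [0, 0, 0, 0, 1]
    - [0, 0, 0, 0, 1]
  grip_force: 30

```text
time_s: 17.95
ee_pos: [0.5851, -0.0737, 0.1985]
eef_rot: [-2.424, -1.95, 0.019]
contact_force: [0.2, 0.2, -0.5]
width: 0.0868
```

```bash
python3 circ.py wrist8;python3 -c "
from h import *
rel(.5837,-.0741,.197)"
```

```text
t 17.95 pos [ 0.5851 -0.0737  0.1985] zaxis [-0.029  0.016 -0.999] psi 1.355 j6 -1.676 tool delta [ 0.0001 -0.      0.0025] F [ 0.2  0.2 -0.5] w 0.08675433299237642
1175 [ 0.5836 -0.0753  0.2451] 13.264192581176758 tool [-0.0014 -0.0026 -0.0466]
4149 [ 0.5839 -0.0752  0.2161] 28.539432525634766 tool [-0.0016 -0.0014 -0.0176]
t 18.0 pos [ 0.5851 -0.0737  0.1986] zaxis [-0.029  0.016 -0.999] psi 1.355 j6 -1.676 tool delta [-0.0007 -0.0012  0.0016] F [0.4 0.1 0.5] w 0.08700496324113097
```

View pics/wrist8.png

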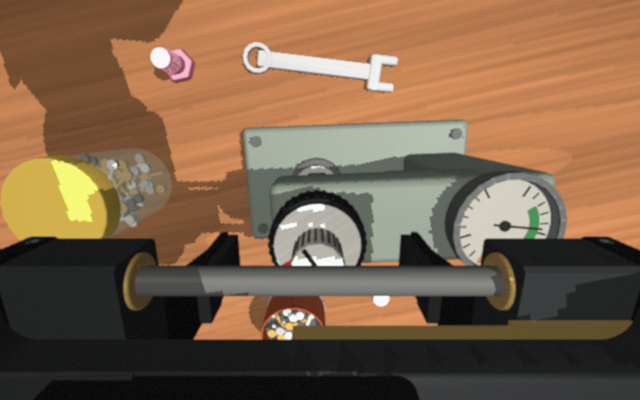

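Request:
arm_command:
  series:
    - [-0.001, -0.002, 0.0005, 0, 1]
    - [0, 0, 0, 0, -1]
    - [0, 0, 0, 0, -1]
    - [0, 0, 0, 0, -1]
    - [0, 0, 0, 0, -1]
    - [0, 0, 0, 0, -1]
    - [0, 0, 0, 0, -1]
    - [0, 0, 0, 0, -1]
  grip_force: 30

```text
time_s: 19.0
ee_pos: [0.5831, -0.0742, 0.1986]
eef_rot: [-2.424, -1.95, 0.018]
contact_force: [1.0, -0.4, 0.2]
width: 0.0251
```

```bash
python3 dial.py d9 top; python3 -c "
from h import *
p,d=get_image('wrist');cv2.imwrite('pics/w9.png',cv2.resize(p[180:350,180:450,::-1],None,fx=2.9,fy=2.9,interpolation=2))
rel(.5837,-.0741,.197)"
```

```text
t 19.0 pos [ 0.5831 -0.0742  0.1986] zaxis [-0.028  0.016 -0.999] psi 1.355 j6 -1.678 tool delta [0.0011 0.0018 0.0025] F [ 1.  -0.4  0.2] w 0.02514202082114707
top t 19.0 load N 9.13 (red ref gives 9.08) red at -0.4 deg, centre 208 203 rad 68/68 contrast 49
t 19.1 pos [ 0.5831 -0.0742  0.1985] zaxis [-0.028  0.016 -0.999] psi 1.355 j6 -1.678 tool delta [0.0002 0.0007 0.0015] F [-0.7  0.7 -0.2] w 0.025633033621389568
```

View pics/w9.png

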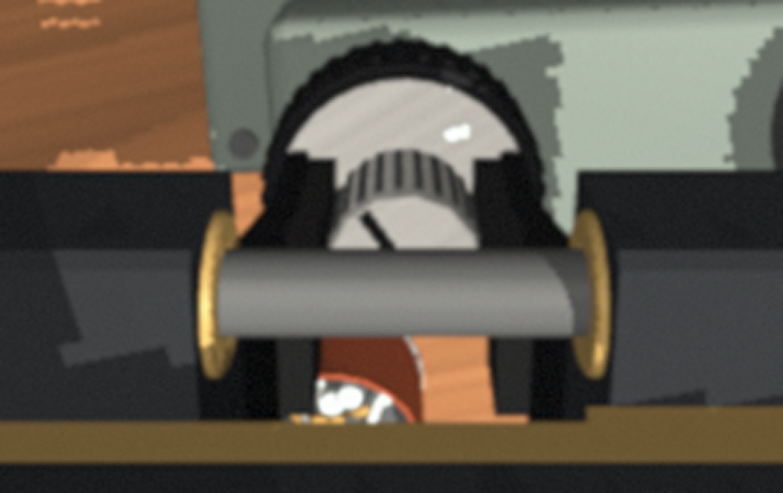

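Request:
arm_command:
  series:
    - [0, 0, 0, 0.1, -1]
    - [0, 0, 0, 0.1, -1]
    - [0, 0, 0, 0.1, -1]
    - [0, 0, 0, 0.1, -1]
    - [0, 0, 0, 0.1, -1]
    - [0, 0, 0, 0.1, -1]
    - [0, 0, 0, 0, -1]
    - [0, 0, 0, 0, -1]

```text
time_s: 20.1
ee_pos: [0.5837, -0.0732, 0.1985]
eef_rot: [-2.905, -1.123, 0.027]
contact_force: [-1.1, 0.6, -0.6]
width: 0.0253
```

```bash
python3 dial.py d10 top
```

```text
t 20.1 pos [ 0.5837 -0.0732  0.1985] zaxis [-0.026  0.018 -0.999] psi 0.738 j6 -1.062 tool delta [0.0008 0.0012 0.0025] F [-1.1  0.6 -0.6] w 0.025263686140574563
top t 20.1 load N 11.34 (red ref gives 11.29) red at -0.4 deg, centre 208 203 rad 68/68 contrast 50
```

Request:
arm_command:
  series:
    - [0, 0, 0, 0.13, -1]
    - [0, 0, 0, 0.13, -1]
    - [0, 0, 0, 0.13, -1]
    - [0, 0, 0, 0.13, -1]
    - [0, 0, 0, 0.13, -1]
    - [0, 0, 0, 0.13, -1]
    - [0, 0, 0, 0.13, -1]
    - [0, 0, 0, 0, -1]

```text
time_s: 21.15
ee_pos: [0.5852, -0.073, 0.1985]
eef_rot: [-3.11, 0.301, 0.035]
contact_force: [-1.7, 0.2, -0.2]
width: 0.0253
```

```bash
python3 dial.py d11 top
```

```text
t 21.15 pos [ 0.5852 -0.073   0.1985] zaxis [-0.021  0.018 -1.   ] psi -0.192 j6 -0.132 tool delta [-0.0001  0.0006  0.0025] F [-1.7  0.2 -0.2] w 0.02532305866348025
top t 21.15 load N 14.75 (red ref gives 14.72) red at -0.2 deg, centre 208 203 rad 68/68 contrast 67
```

Request:
arm_command:
  series:
    - [0, 0, 0, 0.13, -1]
    - [0, 0, 0, 0.13, -1]
    - [0, 0, 0, 0.13, -1]
    - [0, 0, 0, 0.13, -1]
    - [0, 0, 0, 0.13, -1]
    - [0, 0, 0, 0.13, -1]
    - [0, 0, 0, 0.13, -1]
    - [0, 0, 0, 0, -1]

```text
time_s: 22.2
ee_pos: [0.5862, -0.074, 0.1985]
eef_rot: [-2.67, 1.65, 0.036]
contact_force: [-0.5, 1.2, -1.3]
width: 0.025
```

```bash
python3 dial.py d12 top
```

```text
t 22.2 pos [ 0.5862 -0.074   0.1985] zaxis [-0.018  0.014 -1.   ] psi -1.107 j6 0.785 tool delta [-0.0009  0.0009  0.0026] F [-0.5  1.2 -1.3] w 0.025017750908785438
top t 22.2 load N 18.62 (red ref gives 18.60) red at -0.2 deg, centre 208 203 rad 68/68 contrast 64
```

View pics/d12_d.png

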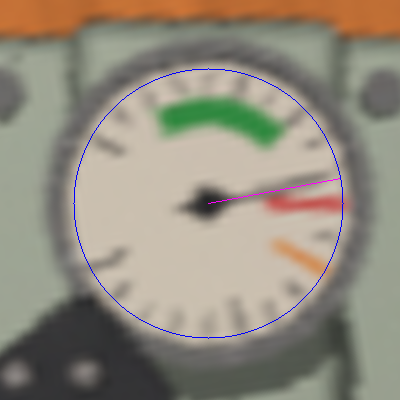

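Request:
arm_command:
  series:
    - [0, 0, 0, 0.1, -1]
    - [0, 0, 0, 0.1, -1]
    - [0, 0, 0, 0.1, -1]
    - [0, 0, 0, 0.07, -1]
    - [0, 0, 0, 0, -1]
    - [0, 0, 0, 0, -1]
    - [0, 0, 0, 0, -1]
    - [0, 0, 0, 0, -1]

```text
time_s: 23.25
ee_pos: [0.5863, -0.0745, 0.1985]
eef_rot: [2.331, -2.101, -0.035]
contact_force: [-0.2, -0.1, -0.6]
width: 0.0249
```

```bash
python3 dial.py d13 top wrist
```

```text
t 23.25 pos [ 0.5863 -0.0745  0.1985] zaxis [-0.018  0.013 -1.   ] psi -1.467 j6 1.145 tool delta [-0.0011  0.0012  0.0026] F [-0.2 -0.1 -0.6] w 0.024861962421263872
top t 23.25 load N 19.86 (red ref gives 19.82) red at -0.3 deg, centre 208 203 rad 68/68 contrast 70
wrist t 23.3 load N 19.91 (red ref gives 19.58) red at -2.5 deg, centre 206 212 rad 68/68 contrast 142
```

View pics/d13_d.png

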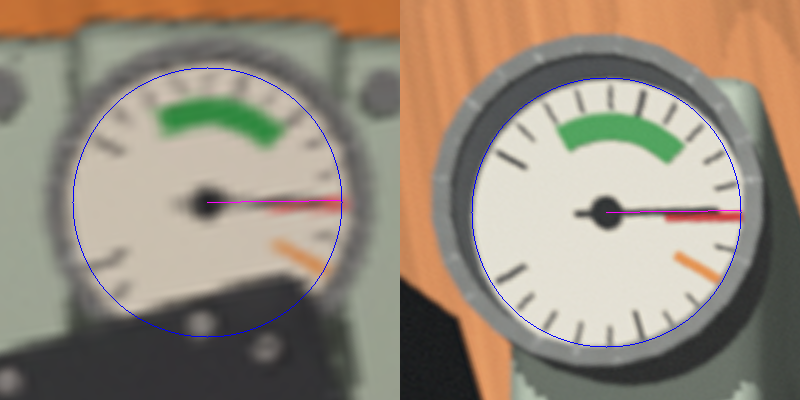

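Request:
arm_command:
  series:
    - [0, 0, 0, 0.08, -1]
    - [0, 0, 0, 0, -1]
    - [0, 0, 0, 0, -1]
    - [0, 0, 0, 0, -1]
    - [0, 0, 0, 0, -1]
    - [0, 0, 0, 0, -1]
    - [0, 0, 0, 0, -1]
    - [0, 0, 0, 0, -1]

```text
time_s: 24.35
ee_pos: [0.5864, -0.0746, 0.1985]
eef_rot: [2.247, -2.19, -0.034]
contact_force: [-0.3, 0.4, -0.8]
width: 0.0254
```

```bash
python3 dial.py d14 top wrist
```

```text
t 24.35 pos [ 0.5864 -0.0746  0.1985] zaxis [-0.018  0.012 -1.   ] psi -1.545 j6 1.224 tool delta [-0.0011  0.0013  0.0026] F [-0.3  0.4 -0.8] w 0.025388492983528986
top t 24.35 load N 20.12 (red ref gives 20.11) red at -0.1 deg, centre 208 203 rad 68/68 contrast 66
wrist t 24.4 load N 20.20 (red ref gives 19.95) red at -1.9 deg, centre 207 213 rad 68/68 contrast 143
```

View pics/d14_d.png

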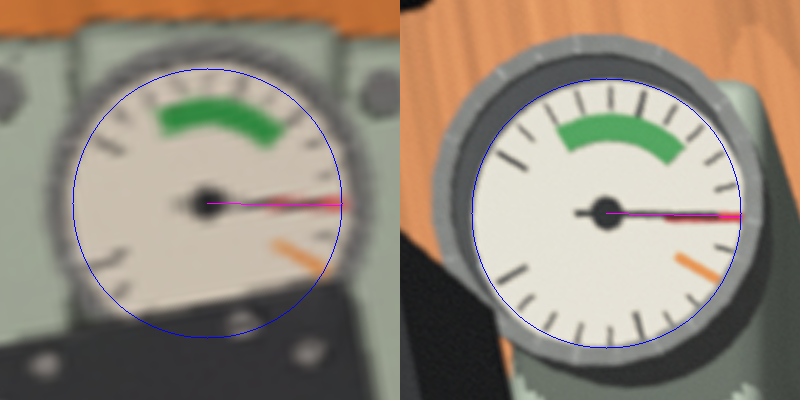

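The pointer is on the red line within about 0.2 N. I'll release, lift off and re-check.

Request:
arm_command:
  series:
    - [0, 0, 0, 0, 1]
    - [0, 0, 0, 0, 1]
    - [0, 0, 0, 0, 1]
    - [0, 0, 0, 0, 1]
    - [0, 0, 0, 0, 1]
    - [0, 0, 0, 0, 1]
    - [0, 0, 0, 0, 1]
    - [0, 0, 0, 0, 1]

```text
time_s: 25.45
ee_pos: [0.586, -0.0746, 0.1984]
eef_rot: [2.246, -2.189, -0.036]
contact_force: [0.2, 0.1, -0.4]
width: 0.0866
```

Request:
arm_command:
  series:
    - [0, 0, -0.02, 0, 1]
    - [0, 0, -0.03, 0, 1]
    - [0, 0, -0.03, 0, 1]
    - [0, 0, -0.02, 0, 1]
    - [0, 0, 0, 0, 1]
    - [0, 0, 0, 0, 1]
    - [0, 0, 0, 0, 1]
    - [0, 0, 0, 0, 1]

```text
time_s: 26.45
ee_pos: [0.5858, -0.0753, 0.2974]
eef_rot: [2.244, -2.187, -0.047]
contact_force: [0.3, -0.6, -0.3]
width: 0.0871
```

```bash
python3 dial.py d15 top wrist; python3 -c "
from h import *
p,d=get_image('scene');cv2.imwrite('pics/s15.png',cv2.resize(p[140:340,190:430,::-1],None,fx=3,fy=3,interpolation=2))"
```

```text
t 26.45 pos [ 0.5858 -0.0753  0.2974] zaxis [-0.027  0.015 -1.   ] psi -1.545 j6 1.224 tool delta [-0.0002 -0.0019  0.1014] F [ 0.3 -0.6 -0.3] w 0.08705481207180936
top t 26.45 load N 20.12 (red ref gives 20.11) red at -0.0 deg, centre 208 203 rad 68/68 contrast 68
wrist t 26.5 load N 20.16 (red ref gives 20.00) red at -1.2 deg, centre 204 209 rad 68/68 contrast 93
```

View pics/d15_d.png

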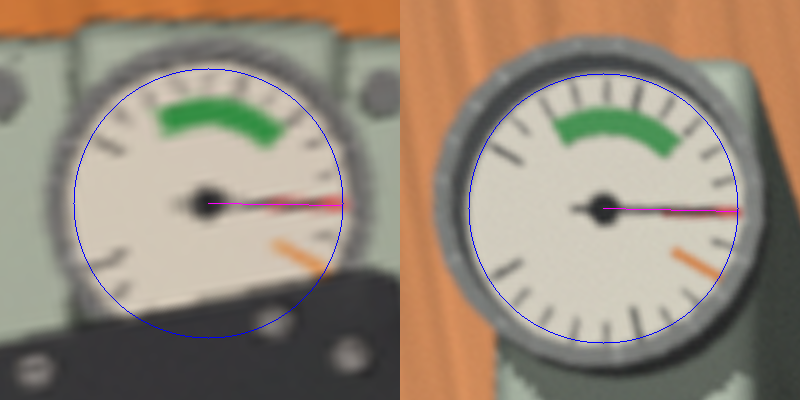

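View pics/s15.png

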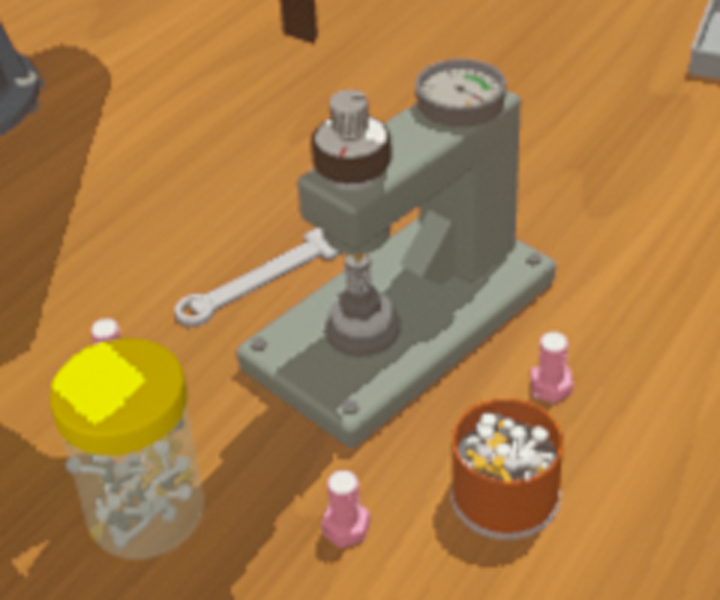

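The pointer stays at 20 N, the bolt is standing, and the jar, tin and spanner are unmoved.

```bash
python3 -c "
from station import *
print(close_job())"
```

```text
the job is handed in; nothing more can be done
None
```

The preliminary load is set and the job is handed in, at about 26.6 s on the robot's clock. No verdict came back.

**What I did:** I turned the coarse wheel about 2.3 rad clockwise, which brought the load to 9.1 N, in the green band. I then released it and turned the fine knob alone about 2.9 rad clockwise onto the red line, let go and lifted clear.

**Last checks, after release:**
- **Pointer:** the top camera reads 20.1 N and the wrist camera 20.0–20.2 N. No reading went above about 20.2 N, well short of the orange line.
- **Scene:** the scene picture shows the bolt standing under the ball. The jar, tin and spanner are where they were.
- **Gripper:** it is clear of the tester, with about 0.7 N or less on the wrist.
- **Fine knob mark:** I did not measure its displacement directly. About 2.9 rad works out to roughly 24 mm, against the 12 mm needed.

**What failed or disagreed:**
- **Tool description:** the wrist depth at the hover and the scene depth at the start both put the fingertips about 25 mm behind the reported TCP, not 8 mm ahead as the text says. My first closing on the coarse wheel therefore missed: the fingers shut above it. I reopened before they reached the fine knob and used the measured offset from then on.
- **Drift while turning in free air:** the arm moved up to about 15 mm sideways and 24 mm down, so I re-centred it before each grasp.
- **Camera estimates of the spindle axis:** these differed by 3–5 mm between cameras. I used values in between.
- **One dial reading:** the 18.6 N reading was probably about 0.4 N high, because the pointer lay close to a tick. I made the last steps smaller because of it.

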